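# Find the hidden catch and open the battery door

### The job

Open the battery compartment of the flat grey power unit: with the fingertips feel lightly across the round flush panel in its top for the recessed release button, and press the button until the battery door beside it springs ajar. Then push the door by its ridge with the fingertips until it is fully open, and take the hand away. Pick nothing up, and leave the spare battery, the screwdriver and the tape measure where they lie.

Things in the scene. Friction and masses are not known exactly. Their poses are not given: they have to be found in the camera images.
- unit: Power unit: fixed flat grey box 170 (x) x 360 (y) x 62 mm (z) on the worktop. Origin: centre of its underside. Left (+y) half of its flat top: a round rigid panel 152 mm across, flush with the top. Right (-y) half: the battery door between two black rails along y, 9 mm high, 6 mm wide, at x = +-51 mm.
- panel_centre (a point): Centre of the round panel, on its surface (x 0, y +90, z 62 mm in the unit's frame, same axes). The panel is mounted differently each time: its one round grey button has its centre 42 mm from here, anywhere within 80 degrees either side of the unit's -x (the robot's side). Where is not reported: feel for it (the panel stops a fingertip, the button gives) or look for the hairline round it.
- catch (a joint): How far the round release button is pressed: 0 at rest, 0.006 m fully down. It is 51 mm across in a hole of 54 mm, its face 2 mm below the panel. A spring lifts it again: about 2 N start it, 5 to 6 N take it to the bottom. It lets the door go at about 0.004 m.
- battery_door (a joint): How far the battery door has slid along the unit's -y: 0 = shut, locked by the catch; 0.065 m = fully open, at its stop. When the button is pressed a spring throws it to about 0.02 m; from there it is pushed by hand against about 1.5 N of friction and stays where it is left.
- door_ridge (a point): Middle of the top edge of the door's push ridge, on its upright face towards the unit's +y (moves with the door; unit's axes; 79 mm above the worktop). Ridge 66 mm long (x), 11 mm above the door plate, sloped on its other side: push it towards -y. Door plate 92 (x) x 104 (y) x 5 mm on the unit's top; its +y edge 2 mm beyond this point. In front of the ajar door part of the open battery well shows.
- spare_pack: Loose spare battery, black and red, 96 x 60 x 51 mm, well to the right of the unit. Origin: centre of its underside. Leave alone.
- screwdriver: Loose red screwdriver lying between the unit and the spare battery, 191 mm long, 27 mm thick. Origin: under its centre. Leave alone.
- tape_measure: Loose yellow tape measure, 43 x 80 x 60 mm, left of the unit. Origin: centre of its underside. Leave alone.

How it is judged:
By the outcome, as a careful person would: the job done as asked, in the order asked, and still so for the second after the job is handed in, with the robot touching nothing.
It also fails if it takes over 61 s, if anything falls off the work surface, if the arm or the gripper's body presses on something with over 40 N, if the wrist force passes 120 N, or if a joint passes its speed limit or range.

### The arm

A 6-joint arm with a two-finger parallel gripper is mounted at the origin on a cart in front of the work surface, level with it; the furniture and walls round the work are solid. World frame = base frame: x ahead of the robot, y to its left, z up, the work surface at z = 0. Lengths are in m, angles in rad, forces in N, time in s.
With the tool pointing down it reaches from about 0.375 to 0.75 m from the base axis. Payload 9 kg.
Tool frame: the origin (TCP) lies where the fingers leave the gripper's body, on its centre line; the fingertips stand 73 mm ahead of it and the grasp point (between the pads) lies 54 mm ahead of it (bot.tcp_to_grasp is the distance from the TCP to the grasp point, in m); z points along the fingers, y is the line along which they close (so a half turn about z gives the same grasp; the last joint's range is limited). The gripper opens to 85 mm and grips with 20 to 120 N. Pads are 22 mm wide; open, the fingers measure 114 mm over their backs; the gripper's body (76 mm by 85 mm) begins 54 mm behind the grasp point. The pads swing forward as they close: fully open they stand 13 mm farther back than shut.
Start: joints at [-1.43, 0.104, 0.097, 1.564, 0, 1.353], TCP at [0.211, -0.562, 0.304] pointing down, gripper open.
Joint ranges: [-2.99, 2.99], [-0.84, 1.86], [-1.1, 1.16], [-1.84, 2.11], [-1.51, 1.56], [-3.14, 3.14]. Speed limits (rad/s): [2.22, 2.22, 2.57, 3.14, 3.14, 3.14].

### API

Orientations are given as a unit quaternion [x, y, z, w].
In Python, from cell import bot, jaws, kin, cams, order, spotter gives the robot as it stands. Calls block until the motion is done:
- bot.move_ptp(position, orientation): joint-space move of the TCP to a pose.
- bot.line_to(position, orientation=None, velocity=0.15, stop_force=None): straight line of the TCP; orientation=None keeps the orientation; velocity is the mean speed in m/s. With stop_force (N) it stops when the force on the tool has changed by that much, and returns True; else False.
- bot.move_joints(angles): joint-space move.
- jaws.grip(opening, squeeze=None): finger opening in m; squeeze is the grip in N (None keeps the last); returns when the fingers have stopped.
- bot.wait(seconds).
- kin.solve_ik(position, orientation): joint angles nearest the present ones, or None.
- bot.sense(): the state.
- cams.snapshot(name): name is "scene" or "side" or "wrist"; returns a dict with "color" (384x512x3 uint8, red, green, blue), "fx", "fy", "cx", "cy" (pixels), "dist" ([k1, k2, p1, p2, k3] as OpenCV has them; the pictures are not rectified), "T" (4x4, takes a point from camera to world coordinates). Camera axes: x right, y up, looking along -z (the intrinsics and any distortion apply to the point x, -y, -z); pixel columns grow to the right and rows downward; lengths in m; the calibration is good to about 2 mm. A picture is of the moment at which its call begins. There is no depth.
A pose or a line that the arm cannot do raises bot.PlanningError and nothing moves.
- order.job_done(): hands the job in; it is judged then, once.
Trained networks look in a picture, given as the dict that the camera call returned (one of the last four; its "shot" number tells which), for a name from the list of things; names that differ only in an ending like _2 or _b are one class to them, and where a whole thing is asked for, a point or a joint stands for the part that bears it (a point fixed in the world has none). Each returns a list of dicts, best first, with "p" (0 to 1); they miss things now and then, are a little off and sometimes report something else, mostly with a low value. They report only what shows in the picture. A call takes as long as a camera call.
- spotter.find_in(picture, thing): "position" ([column, row] in pixels, amid what is visible of it).
The state is a dict: "time_s": time; "joint_pos": joint angles; "qvel": joint speeds; "effort": joint torques, N m; "ee_pos": TCP position; "tcp_rot": TCP orientation; "ft_force": force on the tool from outside, world axes, zero at the start; "wrist_torque": the same for the moment, N m; "grip_width": finger opening in m; "finger_force": force on a finger pad.
Only numpy, scipy, OpenCV 4.12 (cv2) and the standard library are available. Lean on these libraries where they do the work, as an engineer would, in place of code of your own. Each camera call takes 0.05 s, during which the arm holds its last target. There are 200 camera calls.

## Working session

There is one attempt and no reset: what is moved stays moved. The work goes in short steps, each a Python script; the robot and the scene stay as the last script left them, time stands still between calls to the robot, and variables do not carry over. Pictures are saved under pics/ and viewed, at most 10 in all, crops included, and the job is handed in when it is done.

```bash
ls; mkdir -p pics
cat > h.py <<'E'
import numpy as np, cv2
from cell import bot, jaws, kin, cams, order, spotter
def ray(s,px):
    K=np.array([[s['fx'],0,s['cx']],[0,s['fy'],s['cy']],[0,0,1]])
    u=cv2.undistortPoints(np.array([[px]],float),K,np.array(s['dist'],float))[0,0]
    T=np.array(s['T']); d=T[:3,:3]@np.array([u[0],-u[1],-1]); return T[:3,3],d
def onz(s,px,z):
    o,d=ray(s,px); return o+d*(z-o[2])/d[2]
def proj(s,p):
    T=np.array(s['T']); c=T[:3,:3].T@(np.array(p,float)-T[:3,3])
    K=np.array([[s['fx'],0,s['cx']],[0,s['fy'],s['cy']],[0,0,1]])
    return cv2.projectPoints(np.array([[c[0],-c[1],-c[2]]]),np.zeros(3),np.zeros(3),K,np.array(s['dist'],float))[0][0,0]
def save(s,n): cv2.imwrite('pics/'+n,s['color'][:,:,::-1])
E
python3 - <<'E'
from h import *
np.set_printoptions(precision=3,suppress=True)
Z=dict(unit=.031,panel_centre=.062,catch=.06,battery_door=.067,door_ridge=.079,spare_pack=.025,screwdriver=.013,tape_measure=.03)
ims=[]
for c in ['scene','side']:
    s=cams.snapshot(c); ims.append(s['color']); print(c,np.array(s['T'])[:3,3])
    for n,z in Z.items():
        for r in spotter.find_in(s,n)[:2]: print(n,r['position'],round(r['p'],2),onz(s,r['position'],z))
    save(s,c+'0.png')
print(bot.sense())
E
```

```text
pics
scene [-0.607  0.126  0.815]
unit [209.4, 214.5] 0.86 [0.43  0.159 0.031]
panel_centre [213.2, 214.2] 0.55 [0.39  0.146 0.062]
catch [217.9, 204.8] 0.59 [0.445 0.129 0.06 ]
battery_door [142.7, 208.2] 0.47 [0.433 0.377 0.067]
spare_pack [355.9, 195.7] 0.67 [ 0.517 -0.385  0.025]
screwdriver [328.9, 217.0] 0.45 [ 0.411 -0.255  0.013]
tape_measure [140.1, 211.5] 0.97 [0.465 0.395 0.03 ]
side [ 0.023 -1.109  0.621]
unit [263.1, 210.3] 0.89 [ 0.54  -0.023  0.031]
panel_centre [260.9, 209.2] 0.64 [ 0.51  -0.071  0.062]
battery_door [251.0, 198.4] 0.49 [0.508 0.003 0.067]
spare_pack [306.7, 274.1] 0.6 [ 0.5   -0.376  0.025]
screwdriver [264.1, 259.2] 0.7 [ 0.436 -0.261  0.013]
{'time_s': 0.9, 'joint_pos': array([-1.43 ,  0.104,  0.097,  1.564,  0.   ,  1.353]), 'qvel': array([-0.001,  0.001, -0.001,  0.001,  0.001,  0.001]), 'effort': array([ -0.   , -55.675,  50.377,   0.   ,  -0.001,  -0.   ]), 'ee_pos': array([ 0.211, -0.562,  0.304]), 'tcp_rot': array([0.984, 0.178, 0.   , 0.   ]), 'ft_force': array([-0.549,  0.627,  0.353]), 'wrist_torque': array([-0.056,  0.   ,  0.046]), 'finger_force': 0.0, 'grip_width': 0.08530762407635124}
```

Run:
```python
import cv2
a=cv2.imread('pics/scene0.png');b=cv2.imread('pics/side0.png')
c=cv2.resize(a[150:290,100:380],(800,400),interpolation=3)
cv2.imwrite('pics/s1.png',c)
cv2.imwrite('pics/d1.png',cv2.resize(b[140:320,180:420],(800,600),interpolation=3))
```

```text
(no output)
```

View pics/s1.png

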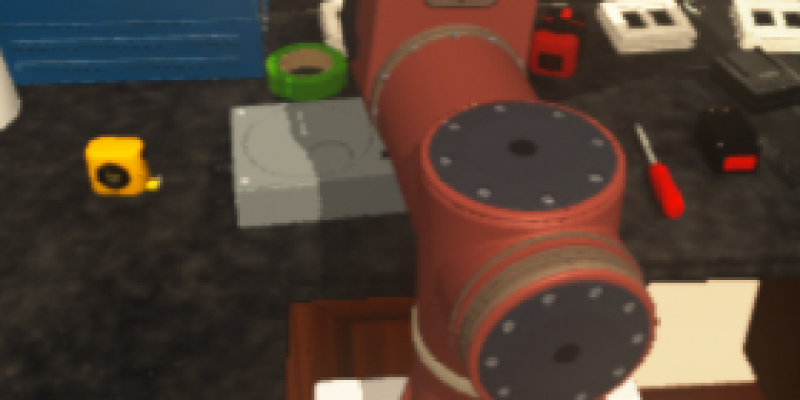

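View pics/d1.png

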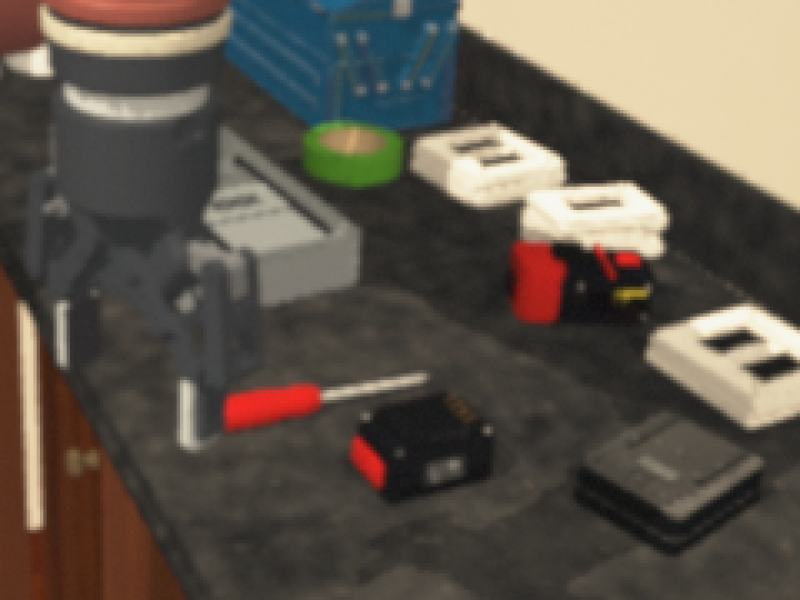

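The scene crop shows the unit with its front-left top corner at about full-picture (183,214) and its back-left at (181,187). A round hairline, probably the button, is near (330,155) in the crop. The arm hides the door. I'll compute the corners and go above the unit for a wrist view.

Run:
```python
from h import *
np.set_printoptions(precision=3,suppress=True)
s=cams.snapshot('scene')
f=onz(s,(100+238/2.857,150+183/2.857),.062);b=onz(s,(100+232/2.857,150+105/2.857),.062)
print(f,b,np.linalg.norm(f-b), onz(s,(100+330/2.857,150+155/2.857),.062))
jaws.grip(0.0)
bot.move_ptp([.42,.03,.33],[1,0,0,0])
s=cams.snapshot('wrist'); save(s,'w1.png'); print(np.array(s['T']))
Z=dict(unit=.062,panel_centre=.062,catch=.06,battery_door=.067,door_ridge=.079)
for n,z in Z.items():
    for r in spotter.find_in(s,n)[:2]: print(n,r['position'],round(r['p'],2),onz(s,r['position'],z))
print(bot.sense()['time_s'],bot.sense()['ft_force'],bot.sense()['grip_width'])
```

```text
[0.398 0.243 0.062] [0.563 0.259 0.062] 0.16621097097435972 [0.446 0.137 0.062]
[[-0.001  0.952  0.306  0.499]
 [-1.    -0.001  0.     0.029]
 [ 0.    -0.306  0.952  0.401]
 [ 0.     0.     0.     1.   ]]
unit [270.1, 81.6] 0.8 [0.506 0.022 0.062]
panel_centre [270.6, 79.2] 0.61 [0.508 0.022 0.062]
catch [163.8, 133.8] 0.61 [0.452 0.14  0.06 ]
door_ridge [278.8, 88.1] 0.96 [0.5   0.014 0.079]
4.2583 [-0.33   0.717  0.425] -0.0001102921105128419
```

View pics/w1.png

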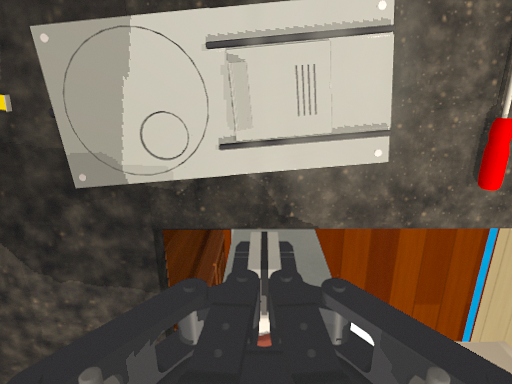

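The wrist view shows the whole unit. Its top corners are BL (33,26), FL (77,187) and FR (388,161), the panel circle is centred near (136,101), the button near (164,135), and the ridge spans columns 222-252 and rows 52-130. Next I'll compute positions and check the sizes.

Run:
```python
from h import *
np.set_printoptions(precision=4,suppress=True)
s=cams.snapshot('wrist')
P={k:onz(s,v,.062)[:2] for k,v in dict(BL=(33,26),FL=(77,187),FR=(388,161)).items()}
print(P,np.linalg.norm(P['BL']-P['FL']),np.linalg.norm(P['FR']-P['FL']))
# panel circle & button on z plane
for n,cs in dict(panel=[(63,100),(209,104),(118,26),(150,175)],button=[(140,135),(189,136),(164,111),(165,160)]).items():
    q=np.array([onz(s,c,.062)[:2] for c in cs]); A=np.c_[2*q,np.ones(len(q))]; x=np.linalg.lstsq(A,(q**2).sum(1),rcond=None)[0]
    print(n,x[:2],np.sqrt(x[2]+x[:2]@x[:2]))
u=P['FL']-P['FR'];print('yaw of +y',np.arctan2(-u[0],u[1]))
v=P['BL']-P['FL'];print(np.arctan2(v[1],v[0]))
for n,p in dict(rtopl=(222,53),rbotl=(233,128),rtr=(243,53),rbr=(252,128)).items(): print(n,onz(s,p,.079)[:2],onz(s,p,.067)[:2])
c=s['color'][30:150,130:290]; save(dict(color=cv2.resize(c,(800,600),interpolation=3)),'w2.png')
```

```text
{'BL': array([0.5591, 0.2593]), 'FL': array([0.3906, 0.2463]), 'FR': array([ 0.4212, -0.1108])} 0.16901608498892928 0.358402796907266
panel [0.482  0.1656] 0.07752456562348463
button [0.4494 0.1386] 0.026948716136428706
yaw of +y 0.08533795081968511
0.07701419667871127
rtopl [0.5319 0.0697] [0.5331 0.0712]
rbotl [0.4601 0.0613] [0.4587 0.0625]
rtr [0.5318 0.0494] [0.5331 0.0502]
rbr [0.4601 0.0416] [0.4587 0.0421]
```

View pics/w2.png

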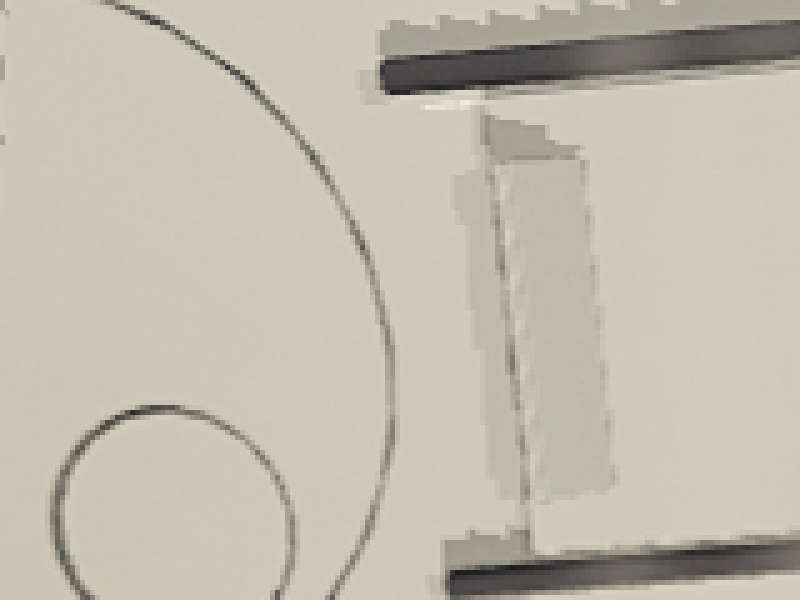

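The sizes agree: unit 169 x 358 mm, panel radius 77 mm, button radius 27 mm, and 42 mm between the panel and button centres. I'll touch the panel lightly to calibrate the height, then feel for the button.

```bash
cat >> h.py <<'E'
a=.083; Q=[np.cos(a/2),np.sin(a/2),0,0]; UY=np.array([-np.sin(a),np.cos(a)])
BTN=np.array([.4494,.1386])
E
python3 - <<'E'
from h import *
np.set_printoptions(precision=4,suppress=True)
def st(m): 
    s=bot.sense(); print(m,round(s['time_s'],2),s['ee_pos'],s['ft_force'])
bot.move_ptp([.498,.179,.165],Q); st('above')
print(bot.line_to([.498,.179,.130],velocity=.02,stop_force=1.5)); st('panel'); zp=bot.sense()['ee_pos'][2]
bot.line_to([.498,.179,zp+.012],velocity=.05)
bot.line_to([*BTN,zp+.012],velocity=.08); st('over button')
print(bot.line_to([*BTN,zp-.0045],velocity=.015,stop_force=1.5)); st('button touch')
E
```

```text
above 9.26 [0.498 0.179 0.165] [-0.2057 -0.4643  0.1286]
True
panel 10.62 [0.498  0.179  0.1347] [-0.9323 -0.6065  4.6982]Traceback (most recent call last):
  File "<stdin>", line 8, in <module>
cell.PlanningError: the arm cannot follow that straight line within its joint ranges
```

Run:
```python
from h import *
np.set_printoptions(precision=3,suppress=True)
s=bot.sense(); print(s['joint_pos'],s['ee_pos'],s['ft_force'])
for z in (.25,.165,.147,.135,.128): print(z,kin.solve_ik([*BTN,z],Q),kin.solve_ik([*BTN,z],[-np.sin(a/2),np.cos(a/2),0,0]))
```

```text
[ 0.098 -0.078 -0.372  1.278  0.    -3.127] [0.498 0.179 0.147] [-0.003  0.659 -0.016]
0.25 [ 0.02  -0.302 -0.382  1.491  0.     3.079] [ 0.02  -0.302 -0.382  1.491  0.    -0.063]
0.165 [ 0.02  -0.281 -0.52   1.332  0.     3.079] [ 0.02  -0.281 -0.52   1.332  0.    -0.063]
0.147 [ 0.02  -0.271 -0.544  1.298  0.     3.079] [ 0.02  -0.271 -0.544  1.298  0.    -0.063]
0.135 [ 0.02  -0.263 -0.56   1.274  0.     3.079] [ 0.02  -0.263 -0.56   1.274  0.    -0.063]
0.128 [ 0.02  -0.258 -0.568  1.26   0.     3.079] [ 0.02  -0.258 -0.568  1.26   0.    -0.063]
```

The last joint sits at its range limit, so I'll use the half-turned orientation. The panel contact at TCP z ≈ 0.135 matches 0.062 + 0.073.

```bash
echo 'Q=[-np.sin(a/2),np.cos(a/2),0,0]
def st(m): 
    s=bot.sense(); print(m,round(s["time_s"],2),s["ee_pos"],s["ft_force"])' >> h.py
python3 - <<'E'
from h import *
np.set_printoptions(precision=4,suppress=True)
bot.line_to([.498,.179,.170])
bot.move_ptp([*BTN,.150],Q); st('over button')
print(bot.line_to([*BTN,.1300],velocity=.015,stop_force=1.5)); st('button touch')
print(bot.line_to([*BTN,.1268],velocity=.01,stop_force=5)); st('pressed')
s=cams.snapshot('wrist'); save(s,'w3.png')
E
```

```text
over button 13.93 [0.4494 0.1386 0.15  ] [ 0.4585 -0.4731 -0.2746]
True
button touch 14.99 [0.4493 0.1386 0.1322] [0.5888 0.4901 2.9758]
False
pressed 15.64 [0.4494 0.1386 0.1269] [-0.149  -0.192   5.0736]
```

Run:
```python
from h import *
np.set_printoptions(precision=4,suppress=True)
bot.line_to([*BTN,.165])
bot.move_ptp([.45,.12,.28],[1,0,0,0]) if False else bot.move_ptp([.45,.10,.27],Q)
s=cams.snapshot('wrist'); save(s,'w4.png')
for n,z in dict(catch=.06,door_ridge=.079,battery_door=.067).items():
    for r in spotter.find_in(s,n)[:2]: print(n,r['position'],round(r['p'],2),onz(s,r['position'],z))
UC=np.array([.482,.1656])-.09*UY; UX=np.array([UY[1],-UY[0]])
for yy in (0,.02): print(proj(s,[*(UC+yy*UY),.079]))
st('')
```

```text
catch [303.3, 178.2] 0.62 [0.4503 0.1368 0.06  ]
door_ridge [149.1, 209.5] 0.96 [ 0.4863 -0.0034  0.079 ]
battery_door [149.4, 212.8] 0.89 [ 0.495  -0.0077  0.067 ]
[235.3108 219.2233]
[256.9199 219.2105]
 16.82 [0.4494 0.1003 0.2683] [-0.2172 -1.1003 -0.2379]
```

View pics/w4.png

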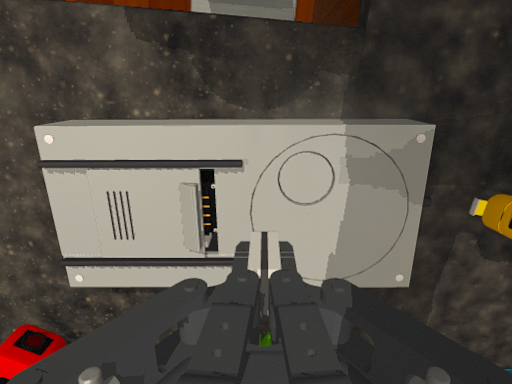

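The door is ajar. The well shows at columns 200-217, and the ridge's upright face is at column ~198, rows 184-250. Now I'll push.

Run:
```python
from h import *
np.set_printoptions(precision=4,suppress=True)
s=cams.snapshot('wrist'); R=onz(s,(198,217),.079)[:2]
UC=np.array([.482,.1656])-.09*UY; UX=np.array([UY[1],-UY[0]])
print('ridge',R,'unit xy',(R-UC)@UX,(R-UC)@UY)
y0=(R-UC)@UY
P=lambda y,z:[*(UC+y*UY),z]
bot.move_ptp(P(y0+.04,.20),Q)
bot.line_to(P(y0+.04,.1450),velocity=.12); st('down')
print(bot.line_to(P(y0+.0,.1450),velocity=.03,stop_force=1.2)); st('contact')
e=bot.sense()['ee_pos'][:2]; yc=(e-UC)@UY; print('yc-y0',yc-y0)
print(bot.line_to(P(yc-.06,.1450),velocity=.03,stop_force=6)); st('end')
e=bot.sense()['ee_pos'][:2]; print('travel',yc-(e-UC)@UY)
s=cams.snapshot('wrist'); save(s,'w5.png')
```

```text
ridge [0.4883 0.0424] unit xy -0.003934240772868987 -0.033345933586817346
down 17.91 [0.4893 0.0827 0.1461] [ 0.5731 -0.34    0.2088]
True
contact 18.88 [0.4915 0.0512 0.1449] [ 0.7394 -1.4234  4.3875]
yc-y0 0.008515345801499027
True
end 20.27 [0.4952 0.0063 0.145 ] [-1.646   2.3241  5.4058]
travel 0.045021631189644105
```

Run:
```python
from h import *
np.set_printoptions(precision=4,suppress=True)
e=bot.sense()['ee_pos']; st('')
bot.line_to([*(e[:2]+.012*UY),.1455],velocity=.05)
bot.line_to([*(e[:2]+.02*UY),.20]); bot.move_ptp([.45,.10,.27],Q)
s=cams.snapshot('wrist'); save(s,'w6.png')
print(spotter.find_in(s,'door_ridge')[:1]);st('')
UC=np.array([.482,.1656])-.09*UY
for y in (-.0133-.065,-.0133-.06): print(proj(s,[*(UC+y*UY),.079]))
```

```text
20.32 [0.4952 0.0063 0.145 ] [0.4492 2.9241 4.0658]
[{'position': [105.6, 210.3], 'p': 0.76}]
 21.84 [0.4498 0.0996 0.2684] [ 0.6482  0.5299 -0.4087]
[150.0258 219.3773]
[155.4132 219.3865]
```

View pics/w6.png

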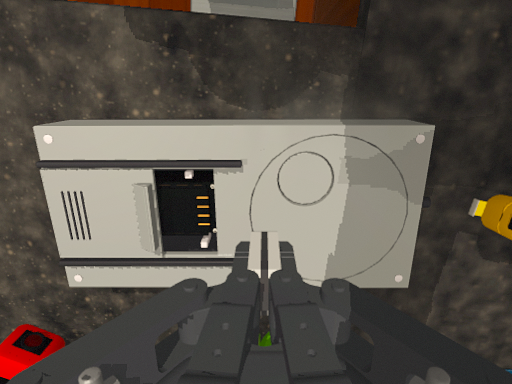

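The ridge face has moved to column ~153, which makes about 62-65 mm of slide. The end force was low, so I'll push again slightly lower to make sure the door is on its stop.

Run:
```python
from h import *
np.set_printoptions(precision=4,suppress=True)
e=np.array([.4952,.0063])
P=lambda y,z:[*(e+y*UY),z]
bot.move_ptp(P(.025,.20),Q)
bot.line_to(P(.025,.1428),velocity=.12); st('down')
print(bot.line_to(P(-.03,.1428),velocity=.02,stop_force=12)); st('end')
print('beyond',(bot.sense()['ee_pos'][:2]-e)@UY)
e2=bot.sense()['ee_pos'][:2]
bot.line_to([*(e2+.015*UY),.1432],velocity=.05)
bot.line_to([*(e2+.02*UY),.20]); bot.move_ptp([.45,.10,.27],Q)
s=cams.snapshot('wrist'); save(s,'w7.png')
print(spotter.find_in(s,'door_ridge')[:1]);st('')
```

```text
down 22.98 [0.4934 0.0315 0.1437] [0.6988 0.3029 0.5715]
True
end 24.33 [0.4949 0.0093 0.1426] [0.2521 5.1327 3.8224]
beyond 0.0029977395221084855
[{'position': [100.7, 209.3], 'p': 0.94}]
 25.93 [0.4498 0.0996 0.2683] [ 0.1151 -0.8151 -0.426 ]
```

View pics/w7.png

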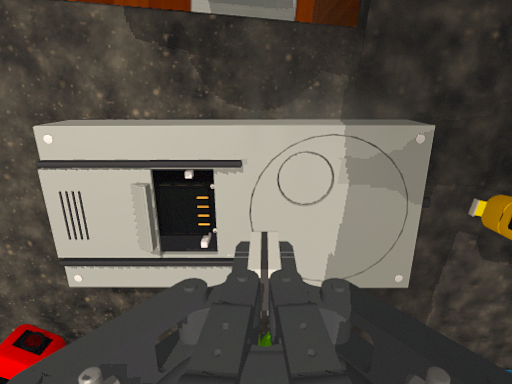

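The door moved about another 3 mm, so the first push had contacted the top edge of the ridge. One more push will confirm the stop.

Run:
```python
from h import *
np.set_printoptions(precision=4,suppress=True)
e=np.array([.4952,.0063])
P=lambda y,z:[*(e+y*UY),z]
bot.move_ptp(P(.025,.20),Q)
bot.line_to(P(.025,.1420),velocity=.12); st('down')
print(bot.line_to(P(.012,.1420),velocity=.05))
for k in np.arange(.010,-.0041,-.001):
    hit=bot.line_to(P(k,.1420),velocity=.01,stop_force=20); f=bot.sense()['ft_force']
    print(round(k,4),hit,f,(bot.sense()['ee_pos'][:2]-e)@UY)
    if hit or f[1]>9: break
e2=bot.sense()['ee_pos'][:2]
bot.line_to([*(e2+.015*UY),.1425],velocity=.05)
bot.line_to([*(e2+.02*UY),.20]); bot.move_ptp([.45,.10,.27],Q)
s=cams.snapshot('wrist'); save(s,'w8.png')
s0=cv2.imread('pics/w7.png',0).astype(int);g=cv2.imread('pics/w8.png',0).astype(int)
for im in (cv2.imread('pics/w4.png',0).astype(int),cv2.imread('pics/w6.png',0).astype(int),s0,g): print(im[200:216,140:215].mean(0).astype(int)[::1][:25])
print(spotter.find_in(s,'door_ridge')[:1]);st('')
```

```text
down 27.07 [0.4934 0.0314 0.1429] [-0.198  -0.443   0.6901]
False
0.01 False [-0.8258 -0.5614  0.0908] 0.010018565004185655
0.009 False [-0.1916  0.3959  0.6586] 0.008979934067439852
0.008 False [ 0.0367 -0.9589  0.1717] 0.007956808387577185
0.007 False [0.0211 0.6225 0.3144] 0.006925579225961534
0.006 False [0.6605 0.3593 0.5531] 0.005933197635867932
0.005 False [-0.5987  0.1018 -0.129 ] 0.004942484573887534
0.004 False [ 0.0827 -0.322  -0.4812] 0.0039763839286523425
0.003 False [-0.7425  5.3053  0.5845] 0.0034687841186272113
0.002 False [-0.2171  9.5152  1.229 ] 0.0031067037782365023
[175 175 175 174 175 175 175 175 174 175 174 174 174 174 174 174 174 174
 174 174 174 174 174 174 174]
[168 168 168 168 170 170 169 173 175 150 104  83  85  87 117 137 120  85
  46  18  14  17  18  19  19]
[169 169 170 171 168 172 174 144 100  84  84  87 115 135 119  85  47  16
  13  17  18  18  20  20  20]
[168 169 171 171 167 172 174 145 101  84  84  87 117 136 119  84  46  19
  14  17  17  18  21  19  19]
[{'position': [104.0, 211.6], 'p': 0.96}]
 31.45 [0.4498 0.0996 0.2684] [ 0.3375  0.0105 -0.8716]
```

A 9.5 N push left the door unmoved and the picture unchanged, so it is on its stop. The hand is clear, so I'll hand in the job.

```bash
python3 -c "
from h import *
print(order.job_done())"
```

```text
the job is handed in; nothing more can be done
None
```

The job is handed in: I pressed the release button, the battery door sprang ajar, and I pushed it by its ridge until it was fully open against its stop; the hand is clear, nothing was picked up, and it took about 31 s of the 61 s allowed.

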